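Unclip the middle-length cutlery cassette and hold it over the tray

ROBOT

A 6-joint arm with a two-finger parallel gripper is mounted at the origin on the work surface. World frame = base frame: x ahead of the robot, y to its left, z up, the work surface at z = 0. Lengths are in m, angles in rad, forces in N, time in s.
With the tool pointing down it reaches from about 0.25 to 0.725 m from the base axis. Payload 4 kg.
Tool frame: the origin (TCP) lies at the very end of the fingers, on their centre line; the grasp point (between the pads) lies 19 mm behind it; z points along the fingers, y is the direction in which the jaws open and shut (so a half turn about z gives the same grasp; the last joint's range is limited). The gripper opens to 85 mm and grips with 20 to 120 N. Pads are 22 mm wide; open, the fingers measure 114 mm over their backs; the gripper's body (76 mm by 85 mm) begins 54 mm behind the grasp point. The pads swing forward as they close: fully open they stand 13 mm farther back than shut.
Start: joints at [1.155, 0.241, 0.005, 1.335, 0, 1.571], TCP at [0.202, 0.457, 0.231] pointing down, gripper open.
Joint ranges: [-2.72, 2.72], [-1.05, 1.87], [-1.09, 1.28], [-1.99, 2.15], [-1.42, 1.44], [-3.14, 3.14]. Speed limits (rad/s): [2.79, 2.79, 3.14, 3.14, 3.14, 3.14].

INTERFACE

Orientations are given as a unit quaternion [x, y, z, w].
In Python, from workcell import bot, camera gives the robot as it stands. The module is installed in compiled form; this text tells all that it offers.
- The arm moves only by the tool send_rows, never from a script. Its argument "deltas" is a list of rows, each an object with "grip": the opening, from 0 (shut) to 1 (fully open); "translation": the shift along the tool's x, y, z in m, a list of three; "twist": the turn, a rotation vector about the tool's x, y, z in degrees, a list of three. A call has 1 to 5 rows; each row is the pose to reach, as a shift and turn from the pose measured when the call began, along the tool's axes at that moment; what a row does not reach only later rows make up. A row lasts 1/8 s, in which the tool goes at most 62.5 mm and 10.7 degrees, less where a joint would pass 70% of its speed; a pose out of reach is approached as far as the arm can. A call with a gripper value outside its range is refused whole. The fingers move at their own pace and stop on an object; the grip force is fixed at half the most. Time passes only in rows, so rows that repeat a pose let the fingers close. It gives the time, the measured TCP pose, the force and the opening at its end, in the units of the state.
- bot.get_obs(): the state, without advancing time (a new reading comes with each control period).
- camera(name): name is "scene" or "top"; returns a dict with "color" (420x560x3 uint8, blue, green, red), "intrinsics" (3x3 intrinsics, pixels), "xyz" and "rotation" of the camera in the world. Camera axes: x right, y down, z forward; pixel columns grow to the right and rows downward; lengths in m; the calibration is good to about 2 mm. A picture is of the moment at which its call begins. There is no depth.
- bot.job_done(): hands the job in, once; it reports no verdict.
The state is a dict: "clock": time; "joint_pos": joint angles; "joint_vel": joint speeds; "tau": joint torques, N m; "eef_pos": TCP position; "tool_rot": TCP orientation; "ft_force": force on the tool from outside, world axes, zero at the start; "ft_torque": the same for the moment, N m; "grip_width": finger opening in m.
Only numpy, scipy, OpenCV 4.12 (cv2) and the standard library are available. Lean on these libraries where they do the work, as an engineer would, in place of code of your own. Each camera call takes 0.05 s, during which the arm holds its last target.

TASK

One of the three white cutlery cassettes, the one of middle length, is to be refilled over the empty metal tray: pinch its two red side catches together to unclip it, lift it straight out of its stand and carry it over the middle of the tray. Finish while still holding it there by the pinched catches, upright, still and well clear above the tray's rim; do not let go or put it down. Leave the shorter and the longer cassette clipped in and do not disturb the other things on the counter.

Things in the scene. Friction and masses are not known exactly. Their poses are not given: they have to be found in the camera images.
- cassette_middle: The cassette to take: open-topped white plastic box 76 mm long (its x axis), 40 mm wide (its y axis), 90 mm high, walls 3 mm, about 0.14 kg. Origin: centre of its underside, z up. It sits in its stand, underside 4 mm above the table, with 1.5 mm of play sideways and 2 mm upwards. A red catch is on the middle of each long side (+y and -y).
- pinch_middle (a point): Point midway between the push pads of the middle cassette's two red catches, 71 mm above its underside; axes as the cassette's. Pads: 24 mm wide (along x), reaching 17 mm above and below this point, outer faces 31 mm from it along +y and -y: 62 mm over both at rest, 50 mm fully pressed. They slide straight in along y. Space beside the pads is free.
- catch_middle_left (a joint): how far the red catch on the +y side of the middle cassette is pressed in, m: 0 at rest (hooked under the stand's lip), 0.006 fully in; unhooked from about 0.0045. Spring: 2.4 N at rest, 6 N fully in; a grip of 12 to 30 N presses both catches fully and carries the cassette.
- catch_middle_right (a joint): the same for the catch on the -y side of the middle cassette.
- stand_middle: black and grey plastic stand of the middle cassette, fixed to the table: footprint 100 mm (x) by 76 mm (y), 32 mm high, open above. Origin: centre of its underside on the table; axes like those of the cassette in it. The cassette comes out straight up and is clear of it when its underside is above 32 mm.
- tray: empty open aluminium tray, fixed to the table, 160 mm (x) by 150 mm (y), 40 mm high, walls 3 mm. Origin: centre of its underside on the table.
- cassette_short: look-alike, to be left alone: same white cassette with red catches, but 56 mm long, clipped in its own stand. Origin: centre of its underside, 4 mm above the table; top 94 mm above the table.
- stand_short: stand of the short cassette, fixed: 80 by 76 mm, 32 mm high. Origin: centre of its underside.
- cassette_long: look-alike, to be left alone: same white cassette with red catches, but 96 mm long, clipped in its own stand. Origin: centre of its underside, 4 mm above the table; top 94 mm above the table.
- stand_long: stand of the long cassette, fixed: 120 by 76 mm, 32 mm high. Origin: centre of its underside.
- paper_cup: bystander: brown paper cup, 76 mm across, 95 mm high. Origin: centre of its underside.
- jam_jar: bystander: amber glass jar with a white cap, 70 mm across, 90 mm high. Origin: centre of its underside.
- spatula: bystander: cake spatula 180 mm long lying on the table along its x axis. Origin: on the table under it.
- ramekin: bystander: small white bowl, 72 mm across, 40 mm high. Origin: centre of its underside.
- cutter: bystander: steel ring cutter, 70 mm across, 35 mm high. Origin: centre of its underside.
- sugar_tin: bystander: blue tin 70 by 50 mm, 60 mm high. Origin: centre of its underside.

How it is judged:
On the way, in this order (a step that is already met when the one before it is completed fails the run):
1. both catches of the middle cassette are pinched in while it still sits in its stand (value of joint each of catch_middle_left, catch_middle_right above 0.003 m and height (world z) of cassette_middle below 0.012 m), for 0.1 s.
2. the middle cassette is lifted out of its stand with the catches pinched (value of joint each of catch_middle_left, catch_middle_right above 0.003 m and height (world z) of cassette_middle above 0.04 m and contact force between cassette_middle and stand_middle below 0.1 N and contact force between cassette_middle and the fingers above 2 N), for 0.2 s.
At the end, for the whole second after the job is handed in: The middle cassette is held in the fingers, both catches pressed in over 3 mm, underside over 65 mm above the table, centre within 40 mm of the tray's centre seen from above, tilted under 0.25 rad, slower than 30 mm/s, touching no tray, stand or other cassette (value of joint each of catch_middle_left, catch_middle_right above 0.003 m and contact force between cassette_middle and the fingers above 2 N and height (world z) of cassette_middle above 0.065 m and angle between cassette_middle's own z axis and vertical below 0.25 rad and horizontal distance between cassette_middle and tray below 0.04 m and linear speed of cassette_middle below 0.03 m/s and contact force between cassette_middle and tray below 0.1 N and contact force between cassette_middle and stand_middle below 0.1 N and contact force between cassette_middle and stand_short below 0.1 N and contact force between cassette_middle and stand_long below 0.1 N and contact force between cassette_middle and cassette_short below 0.1 N and contact force between cassette_middle and cassette_long below 0.1 N); the arm keeps its last pose, push and grip.
It fails at once if the shorter or the longer cassette is pulled out or shifted by more than 15 mm (distance of any of cassette_short, cassette_long from where it was at the start of the episode above 0.015 m).
It fails at once if another thing on the counter is shifted by more than 25 mm (distance of any of paper_cup, jam_jar, spatula, ramekin, cutter, sugar_tin from where it was at the start of the episode above 0.025 m).
It also fails if it takes over 48 s, if anything falls off the work surface, if the arm or the gripper's body presses on something with over 40 N, if the wrist force passes 120 N, or if a joint passes its speed limit or range.

## Working session

There is one attempt and no reset: what is moved stays moved. The work goes in short steps, Python scripts to look and compute and a tool call to move; the robot and the scene stay as the last step left them, time stands still between calls to the robot, and variables do not carry over. Pictures are saved under pics/ and viewed, and the job is handed in when it is done.

Besides the shell and the picture viewer there is one more tool, called after "Emit:" as name([rows], argument=value, ...), one row to a line, values as JSON. send_rows: Moves the arm, as the interface text tells. Its arguments: {"type":"object","properties":{"deltas":{"type":"array","items":{"type":"object","properties":{"grip":{"type":"number"},"translation":{"type":"array","items":{"type":"number"}},"twist":{"type":"array","items":{"type":"number"}}}}}},"required":["deltas"]}

```bash
mkdir -p pics; python3 - <<'E'
from workcell import bot,camera
import cv2
for n in("scene","top"):
    c=camera(n);cv2.imwrite(f"pics/{n}0.png",c["color"]);print(n,c["intrinsics"],c["xyz"],c["rotation"])
print(bot.get_obs())
E
```

```text
scene [[407.87376101   0.         277.10205142]
 [  0.         407.87376101 201.99607389]
 [  0.           0.           1.        ]] [ 1.20383337 -0.70582122  0.79041631] [ 0.82159205  0.35996557 -0.18025886 -0.40363106]
top [[487.69972181   0.         279.21591016]
 [  0.         487.69972181 208.47767172]
 [  0.           0.           1.        ]] [ 0.39297067 -0.08078492  1.27439008] [-0.69670839  0.71605692 -0.02294819  0.03651434]
{'clock': 0.1, 'joint_pos': array([ 1.15498722e+00,  2.41368183e-01,  3.85110097e-03,  1.33525658e+00,
       -2.41783877e-05,  1.57081441e+00]), 'joint_vel': array([-0.00015874, -0.00243974,  0.00361641,  0.00115118,  0.0009841 ,
       -0.00286048]), 'tau': array([-1.32266882e-05, -3.73136902e+01,  2.53009772e+01,  1.08164977e-02,
       -9.74027365e-07, -1.46979056e-05]), 'eef_pos': array([0.20173237, 0.45684964, 0.23048377]), 'tool_rot': array([ 2.06418768e-01,  9.78463241e-01, -9.69872661e-04, -1.92232941e-04]), 'ft_force': array([-0.96083261,  0.66916575, -0.16468108]), 'ft_torque': array([ 0.0189373 , -0.03271706,  0.02952368]), 'grip_width': 0.0852048932201312}
```

View pics/scene0.png

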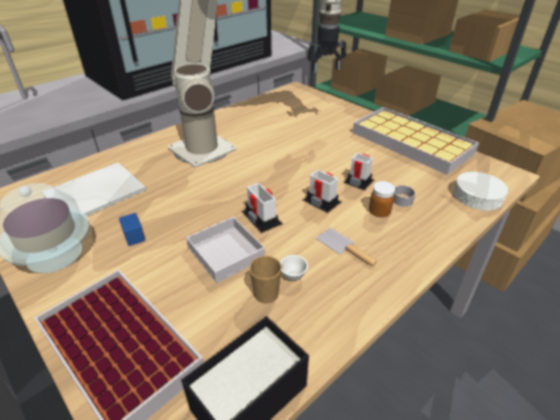

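View pics/top0.png

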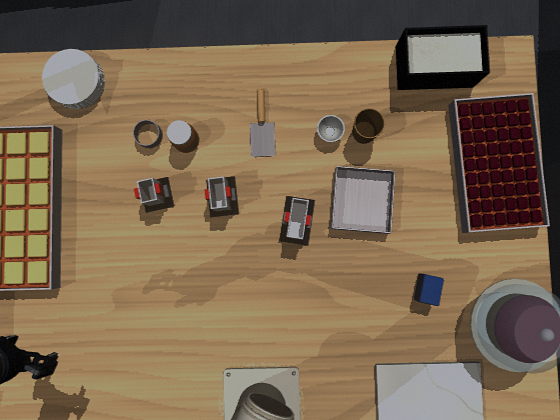

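The top view shows three cassettes, near (153,192), (221,195) and (298,218), and the tray near (363,200). I'll zoom in on them.

```bash
python3 - <<'E'
import cv2
t=cv2.imread("pics/top0.png");s=cv2.imread("pics/scene0.png")
cv2.imwrite("pics/tz.png",cv2.resize(t[160:260,120:320],None,fx=4,fy=4,interpolation=cv2.INTER_CUBIC))
cv2.imwrite("pics/tz2.png",cv2.resize(t[160:230,190:260],None,fx=8,fy=8,interpolation=cv2.INTER_CUBIC))
cv2.imwrite("pics/sz.png",cv2.resize(s[140:240,230:390],None,fx=5,fy=5,interpolation=cv2.INTER_CUBIC))
E
```

```text
(no output)
```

View pics/tz.png

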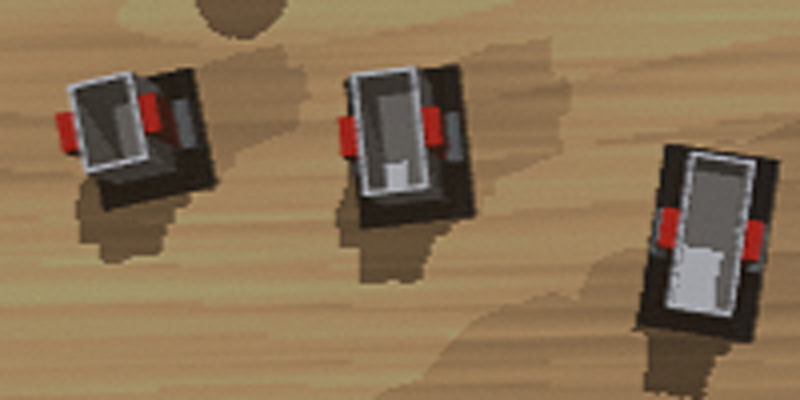

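View pics/tz2.png

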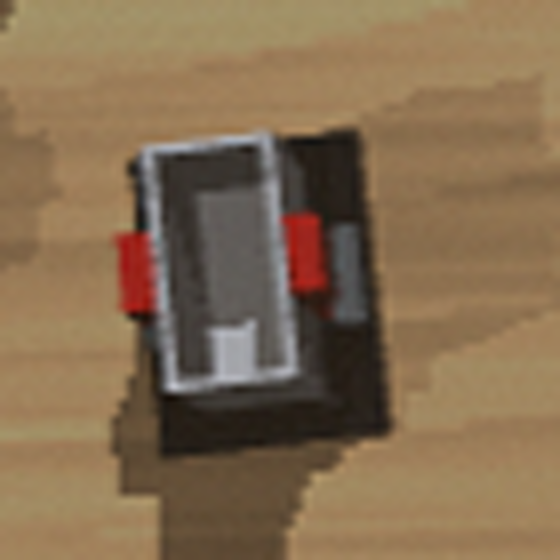

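View pics/sz.png

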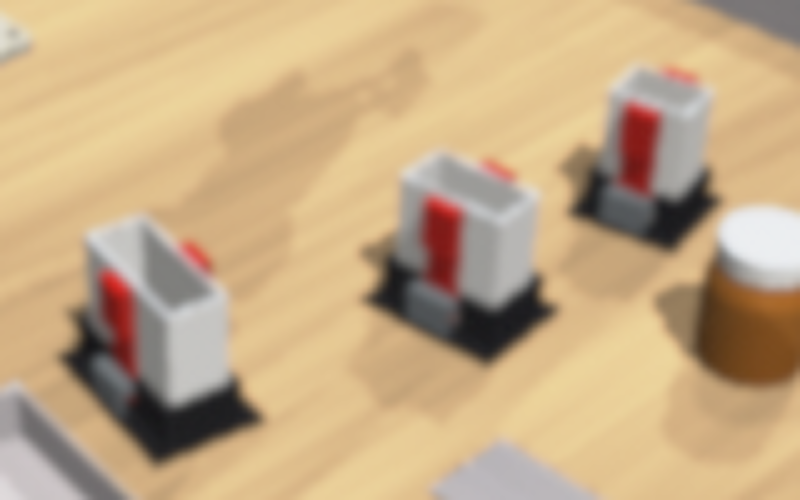

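```bash
cat > h.py <<'E'
import numpy as np,cv2
from scipy.spatial.transform import Rotation as R
from workcell import bot,camera
C={"scene":([407.87376101,277.10205142,201.99607389],[1.20383337,-0.70582122,0.79041631],[0.82159205,0.35996557,-0.18025886,-0.40363106]),
"top":([487.69972181,279.21591016,208.47767172],[0.39297067,-0.08078492,1.27439008],[-0.69670839,0.71605692,-0.02294819,0.03651434])}
def ray(n,uv,z):
    k,p,q=C[n];uv=np.atleast_2d(uv).astype(float)
    d=np.c_[(uv[:,0]-k[1])/k[0],(uv[:,1]-k[2])/k[0],np.ones(len(uv))]
    d=R.from_quat(q).apply(d);p=np.array(p)
    return p+d*((z-p[2])/d[:,2])[:,None]
def proj(n,P):
    k,p,q=C[n];c=R.from_quat(q).inv().apply(np.atleast_2d(P)-np.array(p))
    return np.c_[k[0]*c[:,0]/c[:,2]+k[1],k[0]*c[:,1]/c[:,2]+k[2]]
E
python3 - <<'E'
from h import *
def rect(n,uv,z):
    p=ray(n,uv,z)[:,:2];e=np.roll(p,-1,0)-p
    print(n,"c",p.mean(0).round(4),"len",np.linalg.norm(e,axis=1).round(4),"ang",np.degrees(np.arctan2(e[:,1],e[:,0])).round(1))
z=lambda a,s,ox,oy:(np.array(a)+.5)/s-.5+[ox,oy]
rect("top",z([(137,146),(272,132),(300,375),(168,391)],8,190,160),.094)
rect("top",z([(68,86),(131,70),(150,157),(85,173)],4,120,160),.094)
rect("top",z([(687,151),(756,156),(734,318),(666,309)],4,120,160),.094)
rect("scene",z([(401,178),(440,152),(540,190),(502,222)],5,230,140),.094)
print(ray("top",z([(357,130),(390,430),(160,456)],8,190,160),.0))
rect("top",[(335,167),(395,169),(392,234.5),(332,230.5)],.04)
print(ray("top",z([(135,272),(305,253)],8,190,160),.088), ray("top",[[363,200]],0))
E
```

```text
top c [0.5371 0.0915] len [0.0416 0.0753 0.0405 0.076 ] ang [ -85.7 -174.5   95.3    6.4]
top c [0.5475 0.2639] len [0.0399 0.0552 0.0409 0.0549] ang [ -77.3 -168.1  102.3   10.9]
top c [ 0.4686 -0.1027] len [0.042  0.0992 0.0414 0.0968] ang [-95.8 170.5  80.9  -9.2]
scene c [0.5361 0.0936] len [0.039  0.0715 0.0428 0.0741] ang [  95.3   10.8  -80.8 -172.3]
[[0.59072184 0.05893336 0.        ]
 [0.49106407 0.04995315 0.        ]
 [0.48462682 0.12575606 0.        ]]
top c [ 0.5127 -0.2726] len [0.1525 0.1669 0.151  0.1623] ang [-93.7 174.8  84.6  -4.7]
[[0.53510812 0.11836544 0.088     ]
 [0.5394623  0.06598055 0.088     ]] [[ 0.51682925 -0.27759238  0.        ]]
```

```bash
cat >> h.py <<'E'
def go(x,y,z,yaw):
    o=bot.get_obs();r=R.from_quat(o["tool_rot"])
    c=np.radians(yaw) # wanted direction of tool y
    Y=np.array([np.cos(c),np.sin(c),0]);Z=np.array([0,0,-1.]);T=R.from_matrix(np.c_[np.cross(Y,Z),Y,Z])
    print("shift mm",(1e3*r.inv().apply(np.array([x,y,z])-o["eef_pos"])).round(1),"twist",np.degrees((r.inv()*T).as_rotvec()).round(2),"pos",o["eef_pos"].round(4),"j",o["joint_pos"].round(2),"F",o["ft_force"].round(1),"w",o["grip_width"],o["clock"])
E
python3 -c "
from h import *
go(.5373,.092,.2,95.2)"
```

```text
shift mm [-454.4 -198.1   30.9] twist [ -0.11  -0.03 -29.03] pos [0.2017 0.4568 0.2305] j [ 1.15  0.24  0.    1.34 -0.    1.57] F [-1.   0.7 -0.2] w 0.0852048932201312 0.1
```

Emit:
send_rows([
  {"grip": 1,"translation": [-0.045,-0.02,0],"twist": [0,0,-3]},
  {"grip": 1,"translation": [-0.09,-0.04,0],"twist": [0,0,-6]},
  {"grip": 1,"translation": [-0.135,-0.06,0],"twist": [0,0,-9]},
  {"grip": 1,"translation": [-0.18,-0.08,0],"twist": [0,0,-12]},
  {"grip": 1,"translation": [-0.225,-0.1,0],"twist": [0,0,-15]},
])

```text
clock: 0.72
eef_pos: [0.3678, 0.2731, 0.2304]
tool_rot: [0.076, 0.997, -0.001, -0.001]
ft_force: [-0.1, 0.3, -0.3]
grip_width: 0.0853
```

```bash
python3 -c "
from h import *
go(.5373,.092,.2,95.2)"
```

```text
shift mm [-195.  -153.3   30.5] twist [ -0.12  -0.07 -13.91] pos [0.3678 0.2731 0.2304] j [ 0.64  0.16 -0.1   1.31 -0.    0.79] F [-0.1  0.3 -0.3] w 0.08533620080142675 0.725
```

Emit:
send_rows([
  {"grip": 1,"translation": [-0.045,-0.035,0],"twist": [0,0,-4]},
  {"grip": 1,"translation": [-0.09,-0.07,0.01],"twist": [0,0,-8]},
  {"grip": 1,"translation": [-0.135,-0.105,0.015],"twist": [0,0,-12]},
  {"grip": 1,"translation": [-0.175,-0.135,0.025],"twist": [0,0,-13.9]},
  {"grip": 1,"translation": [-0.195,-0.153,0.03],"twist": [0,0,-13.9]},
])

```text
clock: 1.35
eef_pos: [0.5383, 0.09, 0.1991]
tool_rot: [-0.044, 0.999, -0.001, -0.001]
ft_force: [-0.1, 0.5, -0.1]
grip_width: 0.0855
```

```bash
python3 -c "
from h import *
go(.5373,.092,.125,95.2)
for n in('top','scene'): cv2.imwrite('pics/%s1.png'%n,camera(n)['color'])
cv2.imwrite('pics/c1.png',np.hstack([cv2.resize(cv2.imread('pics/top1.png')[140:240,170:270],None,fx=4,fy=4),cv2.resize(cv2.imread('pics/scene1.png')[120:220,270:370],None,fx=4,fy=4)]))
"
```

```text
shift mm [ 0.6  2.2 74.1] twist [-0.13 -0.18 -0.15] pos [0.5383 0.09   0.1991] j [ 0.17  0.35  0.07  1.29 -0.    0.08] F [-0.1  0.5 -0.1] w 0.08548226295612318 1.35
```

View pics/c1.png

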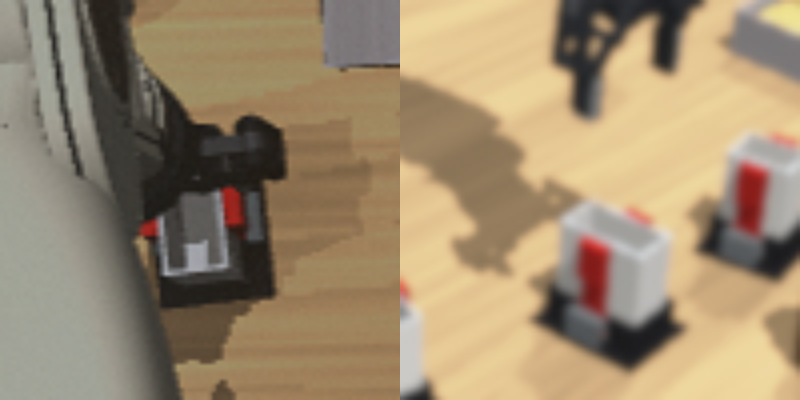

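The gripper is above the middle cassette with its jaws across the red catches (in the left crop, the catches are at about (150,228) and (232,207)). I'll descend in two stages.

Emit:
send_rows([
  {"grip": 1,"translation": [0.001,0.002,0.03],"twist": [-0.1,-0.2,-0.1]},
  {"grip": 1,"translation": [0.001,0.002,0.06],"twist": [-0.1,-0.2,-0.1]},
  {"grip": 1,"translation": [0.001,0.002,0.08],"twist": [-0.1,-0.2,-0.1]},
  {"grip": 1,"translation": [0.001,0.002,0.09],"twist": [-0.1,-0.2,-0.1]},
  {"grip": 1,"translation": [0.001,0.002,0.09],"twist": [-0.1,-0.2,-0.1]},
])

```text
clock: 2.08
eef_pos: [0.5359, 0.0919, 0.1084]
tool_rot: [-0.044, 0.999, -0.0, -0.001]
ft_force: [-0.6, -0.8, 0.1]
grip_width: 0.0853
```

```bash
python3 -c "
from h import *
go(.5373,.092,.056,95.2)
for n in('top','scene'): cv2.imwrite('pics/%s2.png'%n,camera(n)['color'])
cv2.imwrite('pics/c2.png',np.hstack([cv2.resize(cv2.imread('pics/top2.png')[140:240,170:270],None,fx=4,fy=4),cv2.resize(cv2.imread('pics/scene2.png')[120:220,270:370],None,fx=4,fy=4)]))
"
```

```text
shift mm [-1.5  0.  52.4] twist [-0.05 -0.1  -0.11] pos [0.5359 0.0919 0.1084] j [ 0.17  0.41 -0.09  1.08 -0.    0.08] F [-0.6 -0.8  0.1] w 0.08527690404150358 2.075
```

View pics/c2.png

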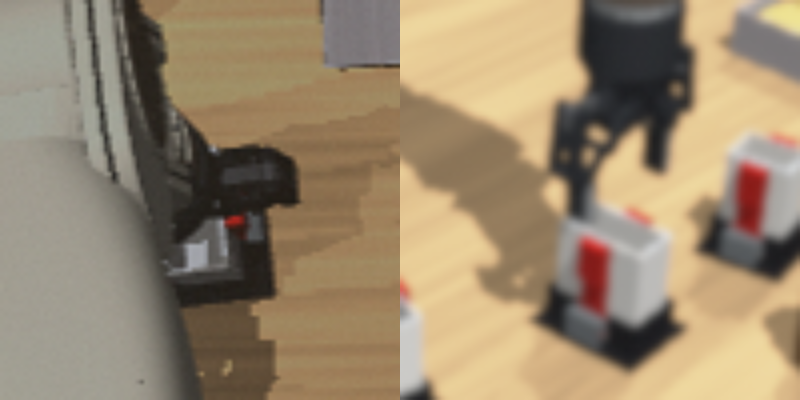

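```bash
python3 -c "
from h import *
c=np.radians(95.2);Y=np.array([np.cos(c),np.sin(c),0])
for d in(-.05,.05,0): print((proj('scene',np.array([.536,.092,.108])+d*Y)-[270,120])*4+[400,0],(proj('scene',np.array([.536,.092,.121])+d*Y)-[270,120])*4+[400,0])
print((proj('scene',np.array([.5373,.092,.075])-.031*Y)-[270,120])*4+[400,0])
"
```

```text
[[573.17086074 239.78068619]] [[574.02984572 225.13430368]]
[[653.40785217 185.22678659]] [[654.7333315 170.918373 ]]
[[614.24002928 211.85736482]] [[615.34396879 197.37981934]]
[[587.89966698 265.91588243]]
```

Emit:
send_rows([
  {"grip": 1,"translation": [-0.0015,0,0.02],"twist": [0,0,0]},
  {"grip": 1,"translation": [-0.0015,0,0.04],"twist": [0,0,0]},
  {"grip": 1,"translation": [-0.0015,0,0.055],"twist": [0,0,0]},
  {"grip": 1,"translation": [-0.0015,0,0.055],"twist": [0,0,0]},
  {"grip": 1,"translation": [-0.0015,0,0.055],"twist": [0,0,0]},
])

```text
clock: 2.8
eef_pos: [0.5393, 0.0921, 0.0555]
tool_rot: [-0.044, 0.999, -0.0, 0.001]
ft_force: [0.6, 1.4, 0.6]
grip_width: 0.0853
```

```bash
python3 -c "
from h import *
go(.5373,.092,.053,95.2)
for n in('top','scene'): cv2.imwrite('pics/%s3.png'%n,camera(n)['color'])
cv2.imwrite('pics/c3.png',np.hstack([cv2.resize(cv2.imread('pics/top3.png')[140:240,170:270],None,fx=4,fy=4),cv2.resize(cv2.imread('pics/scene3.png')[120:220,270:370],None,fx=4,fy=4)]))
"
```

```text
shift mm [2.  0.1 2.5] twist [-0.04  0.14 -0.13] pos [0.5393 0.0921 0.0555] j [ 0.17  0.47 -0.15  0.95 -0.    0.08] F [0.6 1.4 0.6] w 0.08528840029549165 2.8
```

View pics/c3.png

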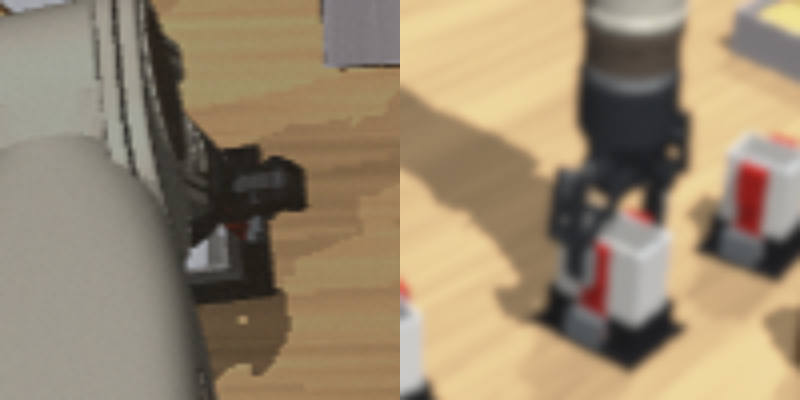

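The fingers straddle the catches with no contact (the near finger is at (575,250) in front of the catch). Next I'll close in place.

Emit:
send_rows([
  {"grip": 1,"translation": [0.001,0,0.002],"twist": [0,0,0]},
  {"grip": 0.7,"translation": [0.001,0,0.002],"twist": [0,0,0]},
  {"grip": 0.6,"translation": [0.001,0,0.002],"twist": [0,0,0]},
  {"grip": 0.3,"translation": [0.001,0,0.002],"twist": [0,0,0]},
  {"grip": 0.3,"translation": [0.001,0,0.002],"twist": [0,0,0]},
])

```text
clock: 3.52
eef_pos: [0.5392, 0.0919, 0.0563]
tool_rot: [-0.044, 0.999, -0.0, 0.003]
ft_force: [-4.8, -1.0, 14.6]
grip_width: 0.0434
```

Emit:
send_rows([
  {"grip": 0.3,"translation": [0,0,0]},
  {"grip": 0.3,"translation": [0,0,0]},
  {"grip": 0.3,"translation": [0,0,0]},
  {"grip": 0.3,"translation": [0,0,0]},
])

```text
invalid input
```

```bash
python3 -c "
from h import *
go(.5373,.092,.053,95.2)
for n in('top','scene'): cv2.imwrite('pics/%s4.png'%n,camera(n)['color'])
cv2.imwrite('pics/c4.png',np.hstack([cv2.resize(cv2.imread('pics/top4.png')[140:240,170:270],None,fx=4,fy=4),cv2.resize(cv2.imread('pics/scene4.png')[120:220,270:370],None,fx=4,fy=4)]))
"
```

```text
shift mm [1.8 0.3 3.3] twist [-0.05  0.31 -0.13] pos [0.5392 0.0919 0.0563] j [ 0.17  0.47 -0.15  0.95 -0.    0.08] F [-4.8 -1.  14.6] w 0.04341533101494544 3.525
```

View pics/c4.png

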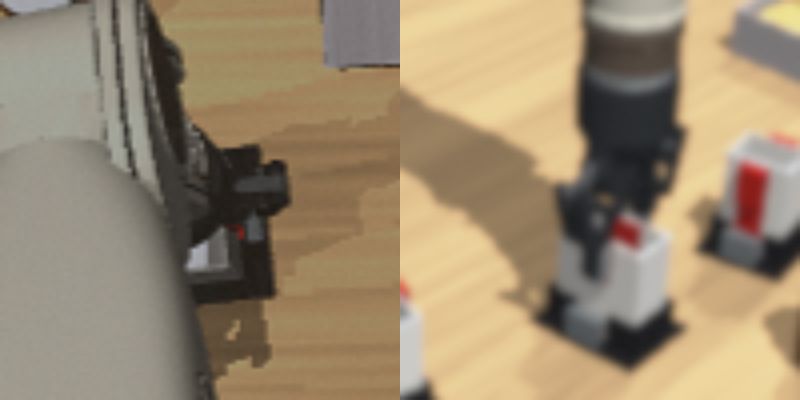

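```bash
python3 -c "
from h import *
f=lambda i:cv2.resize(cv2.imread('pics/scene%d.png'%i)[160:215,300:345],None,fx=8.8,fy=8.8,interpolation=cv2.INTER_CUBIC)
cv2.imwrite('pics/c5.png',np.hstack([f(3),f(4)]))
print(bot.get_obs()['grip_width'])
"
```

```text
0.04380804168157039
```

View pics/c5.png

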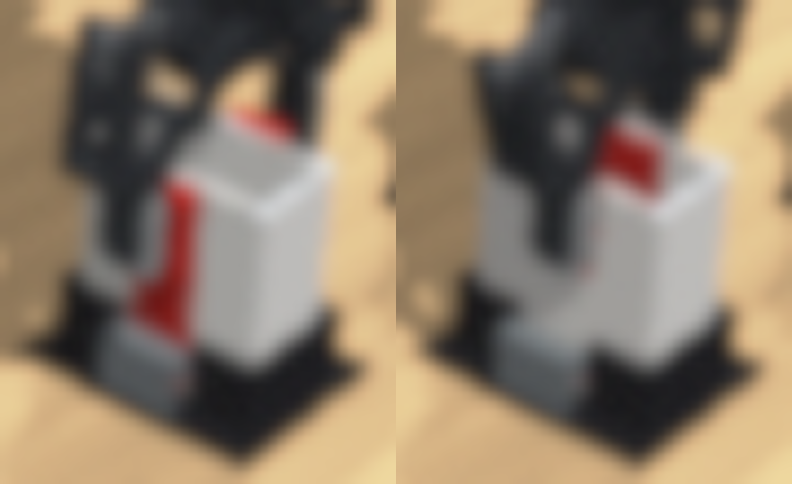

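Both catches are visibly pressed in: the far one shows inside the box at (635,155), and the near one sits flush. I'll lift straight up slowly.

Emit:
send_rows([
  {"grip": 0.3,"translation": [0,0,0],"twist": [0,0,0]},
  {"grip": 0.3,"translation": [0,0,0],"twist": [0,0,0]},
  {"grip": 0.3,"translation": [0,0,-0.005],"twist": [0,0,0]},
  {"grip": 0.3,"translation": [0,0,-0.01],"twist": [0,0,0]},
  {"grip": 0.3,"translation": [0,0,-0.015],"twist": [0,0,0]},
])

```text
clock: 4.25
eef_pos: [0.539, 0.0919, 0.0714]
tool_rot: [-0.044, 0.999, -0.0, 0.003]
ft_force: [0.5, -0.3, -1.2]
grip_width: 0.0431
```

```bash
python3 -c "
from h import *
go(.5373,.092,.11,95.2)
cv2.imwrite('pics/scene6.png',camera('scene')['color'])
f=lambda i:cv2.resize(cv2.imread('pics/scene%d.png'%i)[160:215,300:345],None,fx=8.8,fy=8.8,interpolation=cv2.INTER_CUBIC)
cv2.imwrite('pics/c6.png',np.hstack([f(4),f(6)]))
"
```

```text
shift mm [  1.5   0.2 -38.6] twist [-0.05  0.29 -0.13] pos [0.539  0.0919 0.0714] j [ 0.17  0.45 -0.14  0.98 -0.    0.08] F [ 0.5 -0.3 -1.2] w 0.04313889832613855 4.25
```

View pics/c6.png

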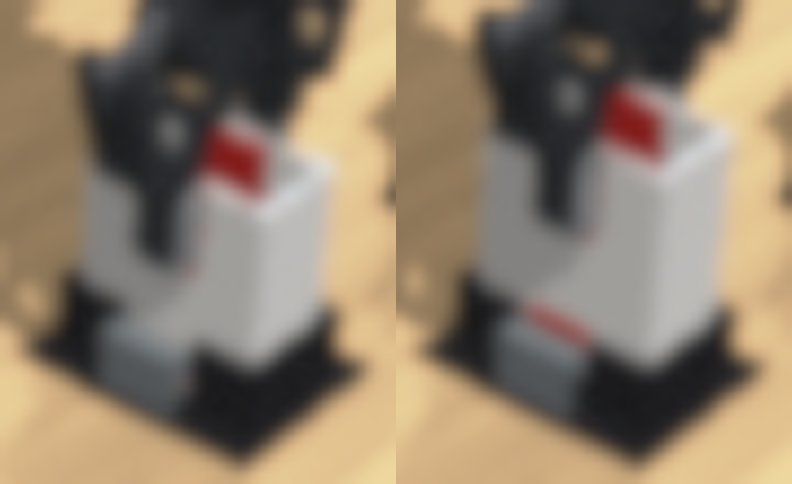

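The cassette rises with the fingers, and the load (about 1.3 N) matches its weight. Next I'll lift it clear.

Emit:
send_rows([
  {"grip": 0.3,"translation": [0,0,-0.02],"twist": [0,0,0]},
  {"grip": 0.3,"translation": [0,0,-0.04],"twist": [0,0,0]},
  {"grip": 0.3,"translation": [0,0,-0.06],"twist": [0,0,0]},
  {"grip": 0.3,"translation": [0,0,-0.08],"twist": [0,0,0]},
  {"grip": 0.3,"translation": [0,0,-0.1],"twist": [0,0,0]},
])

```text
clock: 4.92
eef_pos: [0.5387, 0.092, 0.1728]
tool_rot: [-0.044, 0.999, -0.0, 0.003]
ft_force: [0.7, -0.5, -0.9]
grip_width: 0.0434
```

Emit:
send_rows([
  {"grip": 0.3,"translation": [0,0,-0.015],"twist": [0,0,0]},
  {"grip": 0.3,"translation": [0,0,-0.03],"twist": [0,0,0]},
  {"grip": 0.3,"translation": [0,0,-0.04],"twist": [0,0,0]},
  {"grip": 0.3,"translation": [0,0,-0.04],"twist": [0,0,0]},
])

```text
clock: 5.42
eef_pos: [0.539, 0.0921, 0.2136]
tool_rot: [-0.044, 0.999, -0.0, 0.004]
ft_force: [-0.2, -1.2, -1.6]
grip_width: 0.0429
```

```bash
python3 -c "
from h import *
go(.513,-.273,.21,95.2)
cv2.imwrite('pics/scene7.png',camera('scene')['color'])
"
```

```text
shift mm [  58.2 -361.3    3.4] twist [-0.04  0.45 -0.13] pos [0.539  0.0921 0.2136] j [ 0.17  0.33  0.09  1.32 -0.    0.08] F [-0.2 -1.2 -1.6] w 0.04292016902103486 5.425
```

View pics/scene7.png

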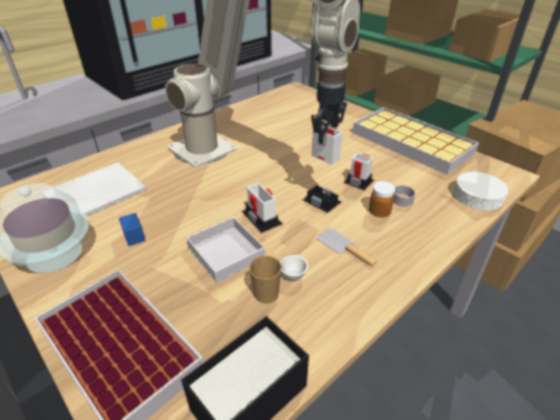

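The cassette is held upright at (327,145), and its stand at (322,197) is empty. I'll carry it gently to the tray.

Emit:
send_rows([
  {"grip": 0.3,"translation": [0.005,-0.02,0],"twist": [0,0,0]},
  {"grip": 0.3,"translation": [0.01,-0.055,0],"twist": [0,0,0]},
  {"grip": 0.3,"translation": [0.015,-0.09,0],"twist": [0,0,0]},
  {"grip": 0.3,"translation": [0.02,-0.125,0],"twist": [0,0,0]},
  {"grip": 0.3,"translation": [0.025,-0.16,0],"twist": [0,0,0]},
])

```text
clock: 6.1
eef_pos: [0.5267, -0.0717, 0.2121]
tool_rot: [-0.044, 0.999, -0.0, 0.002]
ft_force: [1.2, 0.9, -1.2]
grip_width: 0.0432
```

```bash
python3 -c "
from h import *
go(.513,-.273,.21,95.2)
"
```

```text
shift mm [  31.3 -199.3    2.1] twist [-0.05  0.28 -0.17] pos [ 0.5267 -0.0717  0.2121] j [-0.14  0.31  0.05  1.3   0.   -0.22] F [ 1.2  0.9 -1.2] w 0.04324540793223162 6.1
```

Emit:
send_rows([
  {"grip": 0.3,"translation": [0.006,-0.04,0],"twist": [0,0,0]},
  {"grip": 0.3,"translation": [0.012,-0.08,0],"twist": [0,0,0]},
  {"grip": 0.3,"translation": [0.018,-0.12,0],"twist": [0,0,0]},
  {"grip": 0.3,"translation": [0.025,-0.155,0],"twist": [0,0,0]},
  {"grip": 0.3,"translation": [0.03,-0.185,0],"twist": [0,0,0]},
])

```text
clock: 6.72
eef_pos: [0.5113, -0.2609, 0.2111]
tool_rot: [-0.043, 0.999, -0.0, 0.002]
ft_force: [-0.4, 0.9, -0.8]
grip_width: 0.043
```

```bash
python3 -c "
from h import *
go(.513,-.273,.2,95.2)
"
```

```text
shift mm [ -0.6 -12.2  11.2] twist [-0.02  0.17 -0.28] pos [ 0.5113 -0.2609  0.2111] j [-0.47  0.39  0.17  1.34  0.   -0.56] F [-0.4  0.9 -0.8] w 0.043008398688485446 6.725
```

Emit:
send_rows([
  {"grip": 0.3,"translation": [0,-0.006,0.004],"twist": [0,0,0]},
  {"grip": 0.3,"translation": [0,-0.012,0.01],"twist": [0,0,0]},
  {"grip": 0.3,"translation": [0,-0.012,0.01],"twist": [0,0,0]},
  {"grip": 0.3,"translation": [0,-0.012,0.01],"twist": [0,0,0]},
  {"grip": 0.3,"translation": [0,-0.012,0.01],"twist": [0,0,0]},
])

```text
clock: 7.35
eef_pos: [0.5127, -0.2721, 0.2015]
tool_rot: [-0.044, 0.999, -0.0, 0.002]
ft_force: [-0.1, 0.7, -0.4]
grip_width: 0.0432
```

```bash
python3 -c "
from h import *
go(.513,-.273,.2,95.2)
for n in('top','scene'): cv2.imwrite('pics/%s8.png'%n,camera(n)['color'])
cv2.imwrite('pics/c8.png',np.hstack([cv2.resize(cv2.imread('pics/top8.png')[130:280,290:430],None,fx=2.8,fy=2.8),cv2.resize(cv2.imread('pics/scene8.png')[130:280,160:300],None,fx=2.8,fy=2.8)]))
o=bot.get_obs();print(proj('scene',[[.513,-.273,.148],[.513,-.273,.238]]),np.abs(o['joint_vel']).max())
"
```

```text
shift mm [-0.2 -0.9  1.5] twist [-0.03  0.2  -0.2 ] pos [ 0.5127 -0.2721  0.2015] j [-0.49  0.41  0.17  1.32  0.   -0.58] F [-0.1  0.7 -0.4] w 0.04318173825338509 7.35
[[219.8226389  210.61908884]
 [216.38261587 181.18022854]] 0.002985311281602549
```

View pics/c8.png

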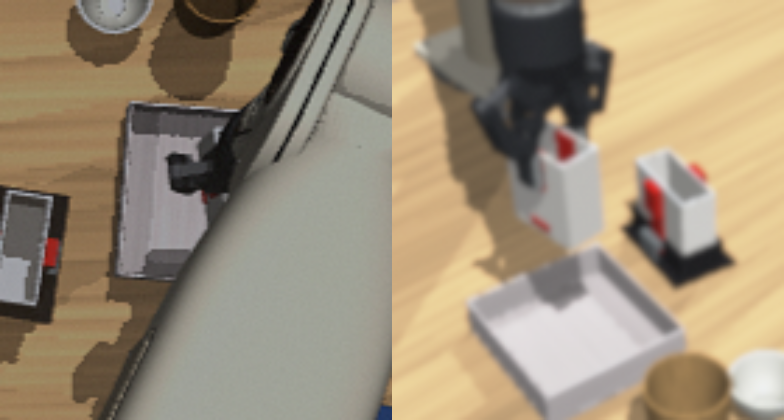

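View pics/scene8.png

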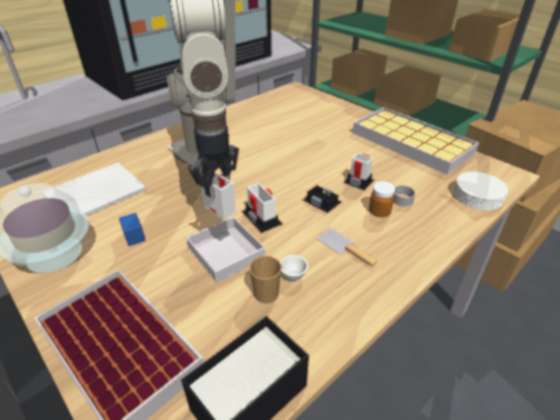

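The cassette is upright and at rest where projection predicts it over the tray. The catches are still pressed and the other things look undisturbed, so I'm handing in.

```bash
python3 -c "
from workcell import bot
print(bot.job_done())"
```

```text
the job is handed in; nothing more can be done
None
```

I unclipped the middle cassette by pinching its two red catches and lifted it straight out of its stand. I then carried it over the middle of the tray and handed the job in at about 7.4 s with it still held there. No verdict was reported.

**Last checks:**
- **Position:** the tool was within 1 mm of the tray centre I measured, (0.513, -0.273). By calculation the cassette's underside is about 0.15 m above the table, well above the 40 mm rim.
- **Stillness and tilt:** the tool tilt was about 0.2°, and the largest joint speed was 0.003 rad/s. In the picture the cassette hangs upright.
- **Catches:** the pictures show both catches pressed in, with the far one visible inside the box.
- **Other things:** in the last scene picture, the short and long cassettes are still clipped in and nothing else looks moved.

**What disagreed:**
- **Finger opening:** it read 43 mm while gripping, although the catches should measure 50 mm over both when fully pressed. I trusted the pictures over this number.
- **Force while closing:** the wrist felt about 15 N upward, probably from the pads swinging forward. It was gone once the cassette lifted.
- **Weight reading:** once lifted, the vertical force varied between about -0.4 and -1.6 N. That roughly fits the cassette's weight of 1.4 N.

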